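# Unlatch the bench centrifuge and hold its lid up

## Task

The run is over and a colleague needs both hands to take the tubes out of the bench centrifuge: pull the lid's sliding latch sideways by its upright tab, against the spring, until it clears the ball-headed stud, and only then lift the lid off the stud to about 45 degrees open. The lid has no stay, so finish while holding it there in the gripper, quite still; do not let it drop, and leave the things standing around the machine where they are.

Things in the scene. Friction and masses are not known exactly. Their poses are not given: they have to be found in the camera images.
- centrifuge: white bench microcentrifuge, fixed, 240 mm deep (x) x 200 wide (y), deck 120 high; origin: centre of its underside, x to its back (hinge), y to its left, z up. Its front with the latch faces roughly to the robot. Grey lid 172 x 186 mm, flat part 138 mm high, low dome to 150 mm in the middle, hinged at the back, with a flat steel tongue in front over the deck
- hinge (a point): middle of the lid's hinge axis, which runs along the centrifuge's y: 102 mm behind its centre, 128 mm above the bench; axes as the centrifuge's
- stud (a point): centre of the 14 mm steel ball on the stud that stands on the front deck and comes up through the tongue and the latch bar's keyhole, 138 mm above the bench, ball top at 145 mm; axes as the centrifuge's
- tab (a point): grip point on the latch's finger tab, 14 mm below its top. The tab is an upright steel plate on the latch bar, 10 mm thick along the centrifuge's y, 24 mm wide along x, top 172 mm above the bench, bar top 132 mm. Latch shut: on the centrifuge's centre line, 96 mm ahead of its centre, 50 mm left of the stud. It moves with latch and lid; its axes are the lid's
- latch (a joint): travel of the latch bar and tab along the lid, m: 0 shut (keyhole's narrow end under the ball), grows as the tab is pulled to the centrifuge's left (+y), stop at 0.016; the ball is free from 0.011. Spring: 6 N at 0, 10 N at 0.016. Beside the tab: strap 26 mm to its right, 135 mm high; spring barrel from 50 mm to its left, 140 mm high
- lid (a joint): opening angle of the lid about the hinge, rad: 0 shut, grows as the front rises, stop at 1.2. The lid weighs 0.4 to 0.7 kg, about 2 to 4 N at the tab, and falls shut when let go. The tab can turn between two finger pads that close along its thickness, so the tool need not lean with the lid
- rack: dark grey open peg rack, 165 x 110 x 38 mm, with two stoppered blood tubes standing 86 mm high; origin under its centre; bystander beside the centrifuge
- tip_box: blue pipette tip box with a clear lid, 126 x 88 x 92 mm; origin under its centre; bystander beside the centrifuge
- dropper: small white dropper bottle, 28 mm across, 64 mm high; origin under its centre; bystander near a front corner of the centrifuge
- reagent: reagent bottle with a screw cap, 42 mm across, 82 mm high; origin under its centre; bystander near a front corner of the centrifuge

How it is judged:
By the outcome, as a careful person would: the job done as asked, in the order asked, and still so for the second after the job is handed in, while the arm keeps its last pose, push and grip.
It also fails if it takes over 40 s, if anything falls off the work surface, if the arm or the gripper's body presses on something with over 40 N, if the wrist force passes 120 N, or if a joint passes its speed limit or range.

## Robot

A 6-joint arm with a two-finger parallel gripper is mounted at the origin on the work surface. World frame = base frame: x ahead of the robot, y to its left, z up, the work surface at z = 0. Lengths are in m, angles in rad, forces in N, time in s.
With the tool pointing down it reaches from about 0.325 to 0.9 m from the base axis. Payload 6.1 kg.
Tool frame: the origin (TCP) lies midway between the tips of the shut fingers; the grasp point (between the pads) lies 19 mm behind it; z points along the fingers, y is the line along which they close (so a half turn about z gives the same grasp; the last joint's range is limited). The gripper opens to 87 mm and grips with 3 to 60 N. Pads are 19 mm wide; open, the fingers measure 117 mm over their backs; the gripper's body (75 mm by 190 mm) begins 51 mm behind the grasp point.
Start: joints at [1.165, 0.22, 1.526, -0, 1.395, -0.126], TCP at [0.173, 0.601, 0.223] pointing down, gripper open.
Joint ranges: [-2.98, 2.98], [-0.91, 2.08], [0.09, 2.57], [-1.24, 4.39], [0.2, 2.65], [-2.68, 2.68]. Speed limits (rad/s): [2.57, 2.57, 3.01, 3.14, 3.14, 3.14].

## Interface

Orientations are given as a unit quaternion [w, x, y, z].
In Python, from workcell import manip gives the robot as it stands.
- The arm moves only by the shell command python3 -m creep 'ROWS' [FORCE]. ROWS is JSON, a list of rows, each a list of 5 numbers: the gripper's target within -1 to 1 (shut at 1, half-way at 0, fully open at -1), then the shift along the tool's x, y, z in mm, then the turn about the tool's z in degrees. A call has 1 to 10 rows; each row shifts and turns the commanded pose from where the row before left it, along the tool's axes as they then stand; what a row does not reach is not made up. A row lasts 1/8 s, in which the tool goes at most 62.5 mm and 10.7 degrees, less where a joint would pass 70% of its speed; a pose out of reach is approached as far as the arm can. A call is refused whole if a number of a shift passes 62.5 or a number of a turn 10.7, either way. A call with a gripper value outside its range is refused whole. The fingers move at their own pace and stop on an object; FORCE is the grip in N (left out, the last holds). Time passes only in rows, so rows that do not move let the fingers close. It gives the time, the measured TCP pose, the force, the opening and the grip force at its end, in the units of the state.
- manip.read_state(): the state, without advancing time (a new reading comes with each control period).
- manip.read_camera(name): name is "side" or "top"; returns (picture, depth): 420x560x3 uint8, red, green, blue; 420x560 float32, m along the optical axis (not along the pixel's ray), 0 where there is no reading.
- manip.camera_params(name): a dict with "intrinsics" (3x3 intrinsics, pixels), "world_from_camera" (4x4, takes a point from camera to world coordinates). Camera axes: x right, y up, looking along -z (the intrinsics and any distortion apply to the point x, -y, -z); pixel columns grow to the right and rows downward; lengths in m; the calibration is good to about 2 mm. A picture is of the moment at which its call begins. camera_params takes no time and is no camera call.
- manip.finish_job(): hands the job in; it is judged then, once.
The state is a dict: "t": time; "joints": joint angles; "qd": joint speeds; "tau": joint torques, N m; "tool_pos": TCP position; "ee_rot": TCP orientation; "contact_force": force on the tool from outside, world axes, zero at the start; "moment": the same for the moment, N m; "opening": opening from 0.0 (shut) to 1.0 (fully open); "finger_force": force on a finger pad.
Only numpy, scipy, OpenCV 4.12 (cv2) and the standard library are available. Lean on these libraries where they do the work, as an engineer would, in place of code of your own. Each camera call takes 0.05 s, during which the arm holds its last target. There are 200 camera calls.

## Working session

There is one attempt and no reset: what is moved stays moved. The work goes in short steps, Python scripts to look and compute and a shell command to move; the robot and the scene stay as the last step left them, time stands still between calls to the robot, and variables do not carry over. Pictures are saved under pics/ and viewed, at most 10 in all, crops included, and the job is handed in when it is done.

```bash
mkdir -p pics; python3 - <<'E'
from workcell import manip
import cv2,numpy as np
s=manip.read_state();print({k:np.round(v,3).tolist() for k,v in s.items()})
for n in("top","side"):
    p,d=manip.read_camera(n);np.savez("pics/%s0.npz"%n,p=p,d=d);cv2.imwrite("pics/%s0.png"%n,p[:,:,::-1])
    c=manip.camera_params(n);print(n,{k:np.round(v,4).tolist() if not isinstance(v,str) else v for k,v in c.items()})
E
```

```text
{'t': 0.0, 'joints': [1.165, 0.221, 1.528, -0.0, 1.395, -0.126], 'qd': [-0.0, 0.0, -0.001, 0.001, 0.001, -0.001], 'tau': [0.001, -49.463, -38.737, 0.07, 0.058, -0.0], 'tool_pos': [0.172, 0.6, 0.221], 'ee_rot': [-0.0, 0.139, 0.99, -0.001], 'contact_force': [-0.753, -0.601, 0.074], 'moment': [0.028, 0.055, -0.002], 'finger_force': 0.0, 'opening': 1.002}
top {'intrinsics': [[424.4312, 0.0, 281.0032], [0.0, 424.4312, 209.9295], [0.0, 0.0, 1.0]], 'world_from_camera': [[0.0188, 0.9893, -0.1449, 0.4442], [-0.9998, 0.0185, -0.0035, 0.0383], [-0.0008, 0.145, 0.9894, 0.952], [0.0, 0.0, 0.0, 1.0]]}
side {'intrinsics': [[435.0248, 0.0, 270.7944], [0.0, 435.0248, 216.3018], [0.0, 0.0, 1.0]], 'world_from_camera': [[0.9949, 0.0423, -0.0918, 0.4891], [-0.1007, 0.4986, -0.861, -0.7305], [0.0093, 0.8658, 0.5003, 0.5959], [0.0, 0.0, 0.0, 1.0]]}
```

View pics/top0.png

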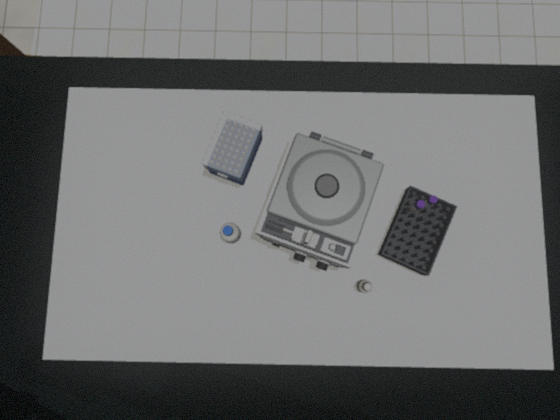

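View pics/side0.png

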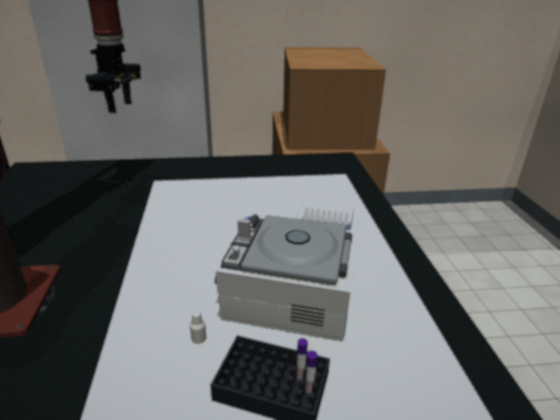

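The top view shows the centrifuge around (320,200), turned roughly 20°, with its latch near (305,238). The tip box is at (233,150), reagent bottle at (230,232), dropper at (364,286) and rack at (418,230). In the side view the tab is near (245,228). Next I'll zoom in on the latch.

```bash
python3 - <<'E'
import cv2,numpy as np
a=np.load("pics/top0.npz")['p'][120:280,240:400,::-1];b=np.load("pics/side0.npz")['p'][200:280,210:290,::-1]
a=cv2.resize(a,None,fx=3.5,fy=3.5,interpolation=2);b=cv2.resize(b,None,fx=5,fy=5,interpolation=2)
cv2.imwrite("pics/ca.png",cv2.convertScaleAbs(a,alpha=1.4));cv2.imwrite("pics/cb.png",cv2.convertScaleAbs(b,alpha=1.4))
E
```

```text
(no output)
```

View pics/ca.png

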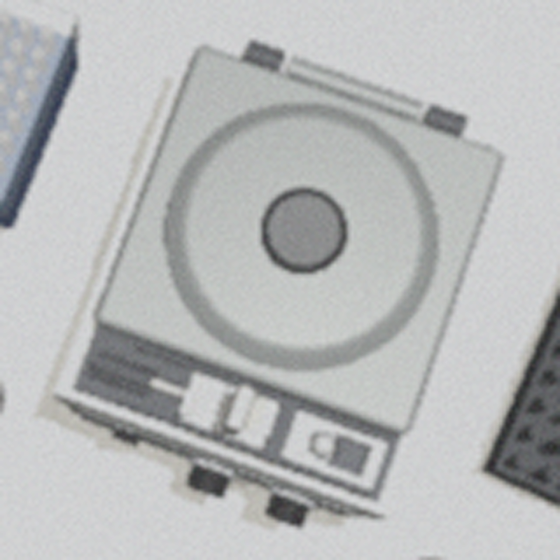

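View pics/cb.png

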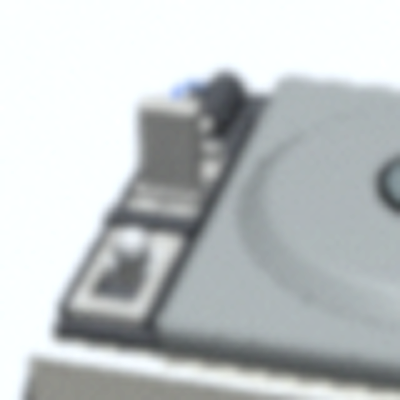

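Top crop: lid corners at about (205,45), (502,155), (410,430) and (98,322), the ball at (322,442) and the tab near (240,408). Side crop: tab top around (168,102) and ball (130,240). I'll cast rays through these points.

```bash
cat > h.py <<'E'
import numpy as np
from workcell import manip
def ray(n,u,v):
    c=manip.camera_params(n);K=np.array(c["intrinsics"]);T=np.array(c["world_from_camera"])
    r=np.linalg.solve(K,[u,v,1.]);return T[:3,3],T[:3,:3]@(r*[1,-1,-1])
def onz(n,u,v,z):
    o,d=ray(n,u,v);return o+d*(z-o[2])/d[2]
def tri(a,b):
    (o,d),(p,e)=ray(*a),ray(*b)
    s,t=np.linalg.lstsq(np.c_[d,-e],p-o,rcond=None)[0]
    x,y=o+s*d,p+t*e;return (x+y)/2,np.linalg.norm(x-y)
E
python3 - <<'E'
from h import *
import cv2
np.set_printoptions(precision=4,suppress=True)
A=lambda u,v:("top",239.6+u/3.5,119.6+v/3.5)
B=lambda u,v:("side",209.6+u/5,199.6+v/5)
L=np.array([onz(*A(*p),.138) for p in((205,45),(502,155),(410,430),(98,322))])[:,:2]
print(L,[np.linalg.norm(L[i]-L[(i+1)%4]) for i in range(4)])
ex=(L[0]+L[1]-L[2]-L[3]);ey=L[0]+L[3]-L[1]-L[2]
print("yaw",np.degrees(np.arctan2(ex[1],ex[0])),np.degrees(np.arctan2(-ey[0],ey[1])),"mid",L.mean(0))
print("ball",tri(A(322,442),B(130,240)), onz(*A(322,442),.140),onz(*B(130,240),.140))
print("tabtop top/side",onz(*A(238,408),.172),onz(*B(168,102),.172),tri(A(238,408),B(168,102)))
p=np.load("pics/top0.npz");d=p['d'];
# depth points near latch, top view
T=manip.camera_params("top")["world_from_camera"]
for n in("top","side"):
    d=np.load("pics/%s0.npz"%n)['d']
    V,U=np.nonzero(d>0);P=[];
    sel=(U>285)&(U<330)&(V>220)&(V<255) if n=="top" else (U>230)&(U<262)&(V>210)&(V<245)
    for u,v in zip(U[sel],V[sel]):
        o,r=ray(n,u,v);P.append(np.r_[o+r*d[v,u],u,v])
    P=np.array(P);q=P[(P[:,2]>.160)&(P[:,2]<.185)];print(n,len(q),np.median(q,0) if len(q) else P[:,2].max(),q.min(0)if len(q) else'',q.max(0)if len(q) else'')
E
```

```text
[[ 0.72    0.0099]
 [ 0.6589 -0.158 ]
 [ 0.5032 -0.1052]
 [ 0.5597  0.0671]] [np.float64(0.17870920057809736), np.float64(0.1643946656245635), np.float64(0.18126744313379994), np.float64(0.170197153935694)]
yaw -19.19112350603886 -19.085244993297934 mid [ 0.6105 -0.0465]
ball (array([ 0.4957, -0.0567,  0.1403]), np.float64(0.00018908610148800389)) [ 0.4956 -0.0568  0.14  ] [ 0.4958 -0.0563  0.14  ]
tabtop top/side [ 0.5106 -0.0088  0.172 ] [ 0.5127 -0.0107  0.172 ] (array([ 0.5117, -0.0089,  0.1708]), np.float64(0.00207751969453009))
top 73 [  0.5112  -0.0113   0.1711 309.     236.    ] [  0.5001  -0.0188   0.1613 305.     229.    ] [  0.5241  -0.004    0.175  313.     242.    ]
side 96 [  0.5119  -0.0144   0.1684 243.     223.    ] [  0.5006  -0.0201   0.1602 237.     219.    ] [  0.5239  -0.0042   0.1731 249.     227.    ]
```

Everything agrees: yaw is −19.1°, the ball height is 140 mm, and the tab is at about (0.512, −0.010), 50 mm from the ball along the centrifuge's +y. The tool's y is already within about 3° of the centrifuge's y. I'll go over the tab with the fingers only partly open, so they clear the ball.

```bash
python3 -m creep '[[0.2,-31,-31,0,0],[0.2,-31,-31,0,0],[0.2,-31,-31,0,0],[0.2,-31,-31,0,0],[0.2,-31,-31,0,0],[0.2,-31,-31,0,0],[0.2,-31,-31,0,0],[0.2,-31,-31,0,0],[0.2,-31,-31,0,0],[0.2,-31,-31,0,0]]' 20
python3 -m creep '[[0.2,-31,-31,0,0],[0.2,-31,-31,0,0],[0.2,-31,-31,0,0],[0.2,-31,-31,0,0],[0.2,-31,-31,0,0],[0.2,-20,-20,0,3],[0.2,0,0,0,0],[0.2,0,0,0,0]]'
cat > rel.py <<'E'
from h import *
from scipy.spatial.transform import Rotation as R
s=manip.read_state();M=R.from_quat(np.roll(s["ee_rot"],-1)).as_matrix()
y=np.radians(-19.1);ex=np.array([np.cos(y),np.sin(y),0]);ey=np.array([-ex[1],ex[0],0])
tab=np.array([.512,-.0103,.158]);g=np.array(s["tool_pos"])-.019*M[:,2]
d=tab-g
print("tab-grasp in tool mm",(M.T@d*1e3).round(1),"yaw of tool y",np.degrees(np.arctan2(-M[0,1],M[1,1])).round(2),"toolz",M[:,2].round(3))
F=np.array(s["contact_force"]);print("grasp rel tab (ex,ey,z)",np.round([-d@ex*1e3,-d@ey*1e3,-d[2]*1e3],1),"F ex,ey,z",np.round([F@ex,F@ey,F[2]],1),"open mm",s["opening"]*87,"ff",s["finger_force"],"t",s["t"])
E
python3 rel.py
```

```text
t: 1.35
tool_pos: [0.3852, 0.2158, 0.2223]
ee_rot: [-0.0, 0.139, 0.99, -0.0]
contact_force: [-0.1, 0.3, -0.2]
opening: 0.4
finger_force: 0.0
t: 2.35
tool_pos: [0.5042, 0.0011, 0.2221]
ee_rot: [-0.001, 0.165, 0.986, 0.0]
contact_force: [-0.4, 0.2, 0.6]
opening: 0.397
finger_force: 0.0
tab-grasp in tool mm [-11.2  -8.3  83.1] yaw of tool y -19.01 toolz [-0.001  0.001 -1.   ]
grasp rel tab (ex,ey,z) [-11.1   8.2  83.1] F ex,ey,z [-0.5  0.1  0.6] open mm 34.58223156302169 ff 0.0 t 2.35
```

```bash
python3 -m creep '[[0.2,-11,-8,0,0],[0.2,0,0,20,0],[0.2,0,0,20,0],[0.2,0,0,15,0],[0.2,0,0,15,0],[0.2,0,0,11,0],[0.2,0,0,0,0],[0.2,0,0,0,0]]'
python3 rel.py
python3 - <<'E'
from h import *
import cv2
a=manip.read_camera("top")[0][190:290,240:380,::-1];b=manip.read_camera("side")[0][150:290,190:330,::-1]
a=cv2.resize(a,(560,400),interpolation=2);b=cv2.resize(b,(240*2,480),interpolation=2)
cv2.imwrite("pics/d.png",cv2.resize(np.hstack([cv2.copyMakeBorder(a,0,80,0,0,0),b]),(800,369)))
E
```

```text
t: 3.35
tool_pos: [0.513, -0.0106, 0.1421]
ee_rot: [0.0, 0.165, 0.986, -0.0]
contact_force: [0.5, -0.2, 0.2]
opening: 0.4
finger_force: 0.0
tab-grasp in tool mm [ 1.  -0.   3.1] yaw of tool y -19.03 toolz [ 0.001 -0.    -1.   ]
grasp rel tab (ex,ey,z) [1.  0.  3.1] F ex,ey,z [ 0.5 -0.   0.2] open mm 34.77214815443942 ff 0.0 t 3.35
```

View pics/d.png

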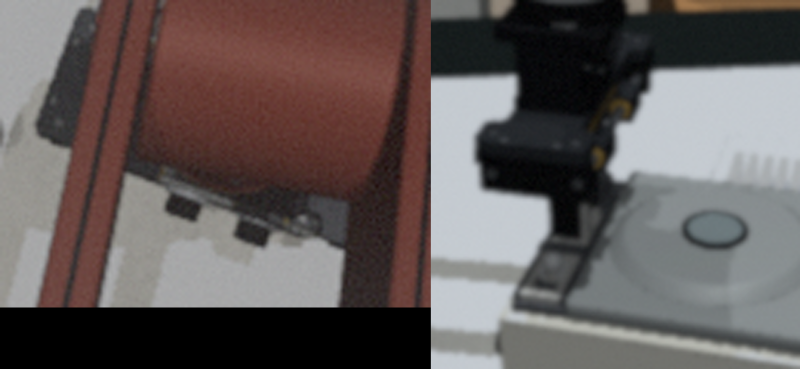

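The arm hides the latch from above. In the side picture the right finger stands at the tab (570,210), between the strap and the ball at (548,268), with no contact force. I'll go 2 mm lower and close. The grip is 30 N, because the spring needs up to 10 N and the lid about 4 N.

```bash
python3 -m creep '[[0.2,0,0,2,0],[1,0,0,0,0],[1,0,0,0,0],[1,0,0,0,0],[1,0,0,0,0],[1,0,0,0,0]]' 35; python3 rel.py
```

```text
t: 4.2
tool_pos: [0.5125, -0.0108, 0.1396]
ee_rot: [-0.0, 0.165, 0.986, -0.0]
contact_force: [-2.1, -1.8, 1.2]
opening: 0.108
finger_force: 35.0
tab-grasp in tool mm [0.6 0.3 0.6] yaw of tool y -19.04 toolz [-0. -0. -1.]
grasp rel tab (ex,ey,z) [ 0.6 -0.3  0.6] F ex,ey,z [-1.4 -2.4  1.2] open mm 9.371437973656343 ff 35.00012442469597 t 4.2
```

The opening reads 9.4 mm, so the fingers hold the tab. Now I'll pull to the left.

```bash
python3 -m creep '[[1,0,2,0,0],[1,0,2,0,0],[1,0,2,0,0],[1,0,2,0,0],[1,0,0,0,0]]'; python3 rel.py;  python3 -m creep '[[1,0,2,0,0],[1,0,2,0,0],[1,0,2,0,0],[1,0,0,0,0],[1,0,0,0,0]]'; python3 rel.py
```

```text
t: 4.82
tool_pos: [0.5148, -0.0043, 0.1395]
ee_rot: [-0.0, 0.165, 0.986, -0.001]
contact_force: [-2.5, -7.1, 1.9]
opening: 0.11
finger_force: 35.0
tab-grasp in tool mm [ 0.7 -6.6  0.5] yaw of tool y -19.04 toolz [-0.001 -0.003 -1.   ]
grasp rel tab (ex,ey,z) [0.7 6.6 0.5] F ex,ey,z [-0.  -7.6  1.9] open mm 9.56718125384843 ff 35.00022116582841 t 4.825
t: 5.45
tool_pos: [0.5166, 0.0009, 0.1395]
ee_rot: [-0.0, 0.165, 0.986, -0.002]
contact_force: [-2.7, -8.0, 1.2]
opening: 0.111
finger_force: 35.0
tab-grasp in tool mm [  0.7 -12.2   0.5] yaw of tool y -19.05 toolz [-0.001 -0.003 -1.   ]
grasp rel tab (ex,ey,z) [ 0.7 12.2  0.5] F ex,ey,z [ 0.  -8.5  1.2] open mm 9.646728222841373 ff 35.00000414438546 t 5.45
```

```bash
python3 -m creep '[[1,0,2,0,0],[1,0,0,0,0],[1,0,0,0,0]]'; python3 rel.py; python3 - <<'E'
from h import *
import cv2
b=manip.read_camera("side")[0][180:280,190:290,::-1]
cv2.imwrite("pics/e.png",cv2.resize(b,(500,500),interpolation=2))
E
python3 rel.py
```

```text
t: 5.82
tool_pos: [0.5172, 0.0027, 0.1395]
ee_rot: [-0.0, 0.165, 0.986, -0.002]
contact_force: [-3.0, -7.5, 0.4]
opening: 0.117
finger_force: 35.0
tab-grasp in tool mm [  0.7 -14.1   0.5] yaw of tool y -19.05 toolz [-0.002 -0.003 -1.   ]
grasp rel tab (ex,ey,z) [ 0.7 14.1  0.5] F ex,ey,z [-0.4 -8.   0.4] open mm 10.193415603483734 ff 35.000138324685395 t 5.825
tab-grasp in tool mm [  0.7 -14.1   0.5] yaw of tool y -19.05 toolz [-0.002 -0.003 -1.   ]
grasp rel tab (ex,ey,z) [ 0.7 14.1  0.5] F ex,ey,z [-0.6 -9.9  1.1] open mm 9.716716512557381 ff 35.00007815659046 t 5.875
```

View pics/e.png

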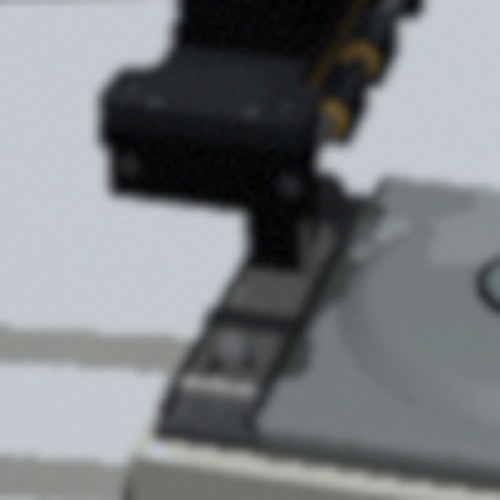

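The side picture shows the bar's end shifted along past the ball at (235,350). Travel is about 14 mm at about 9–10 N, and the stop has not been hit. Next comes a small test lift along the arc, watching the force.

```bash
python3 -m creep '[[1,-0.5,0,-4,0],[1,-1,0,-4.5,0],[1,-2,0,-8.6,0],[1,0,0,0,0]]'; python3 rel.py
```

```text
t: 6.38
tool_pos: [0.5192, 0.0017, 0.1554]
ee_rot: [-0.002, 0.166, 0.986, -0.002]
contact_force: [-3.0, -7.8, -4.1]
opening: 0.111
finger_force: 35.0
tab-grasp in tool mm [  2.9 -13.7  16.4] yaw of tool y -19.06 toolz [-0.005 -0.003 -1.   ]
grasp rel tab (ex,ey,z) [ 3.  13.8 16.4] F ex,ey,z [-0.2 -8.3 -4.1] open mm 9.649828813615546 ff 34.99894727021456 t 6.375
```

The lift load is only about 4 N, so the lid is free of the stud. I'll follow the arc.

```bash
python3 -m creep '[[1,-2.3,0,-8.4,0],[1,-2.6,0,-8.4,0],[1,-3,0,-8.2,0],[1,-3.3,0,-8.1,0],[1,-3.7,0,-7.9,0],[1,-4,0,-7.8,0],[1,-4.4,0,-7.5,0],[1,-4.7,0,-7.4,0],[1,0,0,0,0]]'; python3 rel.py
```

```text
t: 7.5
tool_pos: [0.5439, -0.0069, 0.2189]
ee_rot: [-0.005, 0.166, 0.986, -0.002]
contact_force: [-12.4, -6.0, 0.8]
opening: 0.11
finger_force: 35.0
tab-grasp in tool mm [ 28.5 -13.4  80.2] yaw of tool y -19.07 toolz [-0.01  -0.002 -1.   ]
grasp rel tab (ex,ey,z) [29.2 13.8 79.9] F ex,ey,z [-9.8 -9.8  0.8] open mm 9.551957823737673 ff 35.00015610130504 t 7.5
```

The radial load has grown to about 10 N outward, so my arc runs slightly inside the true one. I'll shift it outward as I continue.

```bash
python3 -m creep '[[1,-3.5,0,-8,0],[1,-4,0,-7.8,0],[1,-5,0,-6.8,0],[1,-5.6,0,-6.5,0],[1,0,0,0,0]]'; python3 rel.py
```

```text
t: 8.12
tool_pos: [0.5631, -0.0137, 0.2479]
ee_rot: [-0.002, 0.166, 0.986, -0.002]
contact_force: [-4.8, -8.0, -3.6]
opening: 0.111
finger_force: 35.0
tab-grasp in tool mm [ 49.1 -13.1 109.2] yaw of tool y -19.11 toolz [-0.005 -0.003 -1.   ]
grasp rel tab (ex,ey,z) [ 49.5  13.6 108.9] F ex,ey,z [-1.9 -9.1 -3.6] open mm 9.634692719582977 ff 34.99917153152637 t 8.125
```

```bash
python3 -m creep '[[1,-6.3,0,-6.6,0],[1,-6.6,0,-6.3,0],[1,-6.9,0,-6,0],[1,-7.3,0,-5.6,0],[1,0,0,0,0],[1,0,0,0,0],[1,0,0,0,0],[1,0,0,0,0]]'; python3 rel.py; python3 - <<'E'
from h import *
import cv2
b=manip.read_camera("side")[0][120:400,140:420,::-1]
cv2.imwrite("pics/f.png",cv2.resize(b,(590,590),interpolation=2))
print(np.abs(manip.read_state()["qd"]).max())
E
python3 rel.py
```

```text
t: 9.12
tool_pos: [0.5882, -0.0224, 0.2729]
ee_rot: [-0.003, 0.166, 0.986, -0.002]
contact_force: [-7.8, -7.6, -0.0]
opening: 0.114
finger_force: 35.0
tab-grasp in tool mm [ 75.5 -12.9 134.3] yaw of tool y -19.11 toolz [-0.006 -0.003 -1.   ]
grasp rel tab (ex,ey,z) [ 76.1  13.6 133.9] F ex,ey,z [-4.9 -9.7 -0. ] open mm 9.912241903980657 ff 35.000030568335205 t 9.125
0.0018249660983556135
tab-grasp in tool mm [ 75.5 -12.9 134.3] yaw of tool y -19.11 toolz [-0.006 -0.003 -1.   ]
grasp rel tab (ex,ey,z) [ 76.1  13.5 133.9] F ex,ey,z [ -4.3 -10.1  -0.1] open mm 9.668392371710638 ff 34.999802105594426 t 9.175
```

View pics/f.png

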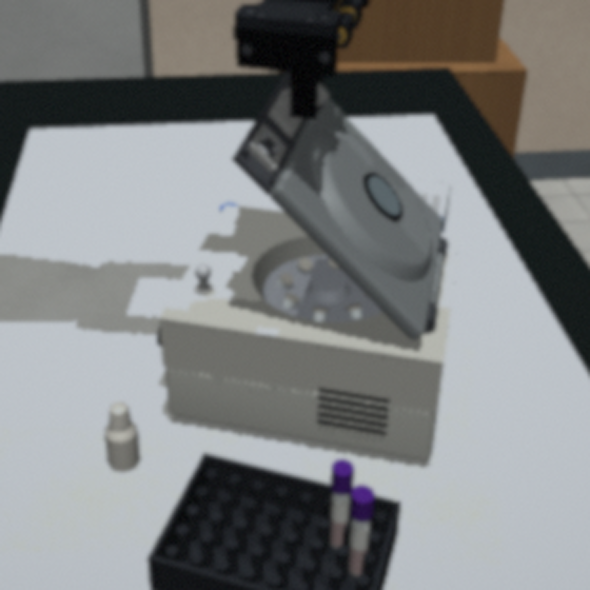

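The side picture shows the lid held at about 45° by the tab at (305,100), with the stud free at (203,278) and the rack and dropper where they were. The arm's position gives 44.8°, and it is still.

```bash
python3 -m creep '[[1,0,0,0,0],[1,0,0,0,0],[1,0,0,0,0],[1,0,0,0,0]]'; python3 rel.py; python3 -c "
from workcell import manip
print(manip.finish_job())"
```

```text
t: 9.68
tool_pos: [0.5882, -0.0224, 0.2728]
ee_rot: [-0.003, 0.166, 0.986, -0.002]
contact_force: [-8.3, -7.8, -0.6]
opening: 0.111
finger_force: 35.0
tab-grasp in tool mm [ 75.5 -12.9 134.2] yaw of tool y -19.11 toolz [-0.006 -0.003 -1.   ]
grasp rel tab (ex,ey,z) [ 76.1  13.6 133.8] F ex,ey,z [ -5.3 -10.1  -0.6] open mm 9.695796128941849 ff 34.99996909406036 t 9.675
the job is handed in; nothing more can be done
None
```

I pulled the latch about 14 mm to clear the stud, then lifted the lid to about 45° (44.8° from the arm's position), and handed the job in at 9.7 s with the gripper holding the lid still; nothing around the machine was touched as far as the forces and last side picture show.

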